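# Pass the job tray through the counter gap

## Task

Hand the finished job to the customer: with the fingertips, gently push the blue job tray through the gap in the low wooden upstand until the whole tray rests on the black handover mat on the far side, with the lock cylinder and keys still in it. Only push it along the bench, never lift it, and leave everything else on the bench where it is.

Things in the scene. Friction and masses are not known exactly. Their poses are not given: they have to be found in the camera images.
- tray: Loose blue open job tray, 100 mm long (its x), 90 wide (y), 24 high, walls 4 mm, upright corners rounded to 8 mm; about 0.5 kg with contents (varies). Origin in the centre of its underside, z up. Starts on the near side of the upstand, up to 100 mm beside the gap and up to 0.4 rad from square with it, +x end nearer the upstand. It slides on the bench and stops when the push stops.
- tray_front_left (a point): Corner of the tray's underside outline at tray x = +50 mm, y = +45 mm (corner of the bounding rectangle).
- tray_front_right (a point): The same at x = +50 mm, y = -45 mm.
- tray_rear_left (a point): The same at x = -50 mm, y = +45 mm.
- tray_rear_right (a point): The same at x = -50 mm, y = -45 mm.
- upstand: Fixed low wooden rail across the bench, 20 mm thick (its x), 40 high, 0.5 m to each side, with one 96 mm wide gap. The gap ends in upright round steel caps, 22 mm in diameter, 41 high, centred at y = +59 and -59 mm. Origin on the bench in mid-gap; x points straight through the gap to the customer's side, y left along the rail, z up. Place and yaw (up to 0.1 rad) vary.
- mat (a point): Centre of the black handover mat on the bench beyond the gap: 150 by 150 mm, flush with the bench, square with the upstand, 93 mm along the upstand's x from the gap's centre (mat from 18 to 168 mm).
- cylinder: Loose brass euro lock cylinder, 60 x 33 x 17 mm, 0.2 kg, lying in the tray; origin at the middle of its underside. It may slide about inside the tray.
- keys: Loose pair of steel keys, 52 mm long, 23 mm across the bow, 5 mm thick, lying in the tray; origin in their underside. They may slide about inside the tray.
- lever_handle: Bystander: grey cast lever door handle standing on its round 52 mm rose, lever 120 mm long and 59 mm above the bench; origin under the rose, lever along its x. On the customer's side, left of the mat, lever pointing away from it.
- door_knob: Bystander: white porcelain door knob on a brass rose, 56 mm across, 62 mm high; origin in the centre of its underside. On the near side, far left or far right of the tray.
- oil_bottle: Bystander: white oil bottle with red cap, 36 mm across, 90 mm high; origin in the centre of its underside. On the near side, at the opposite end from the knob.
- hex_driver: Bystander: chrome hex driver lying on the near side, right of and nearer than the tray, 180 mm long along its x (grip from -85 to +10 mm, 22 mm across, then a 6 mm shaft).
- padlock: Bystander: brass padlock lying flat, body 45 x 50 x 22 mm, shackle to x = +59 mm; on the customer's side, right of the mat.
- mortise_lock: Bystander: mortise lock lying flat, case 85 x 150 x 19 mm, brass faceplate 220 mm long along its y; on the near side, left of and nearer than the tray.

How it is judged (in metres and radians):
On the way:
1. the tray stands in the gap, halfway through, flat on the bench (x of tray in the frame of upstand between -0.03 and 0.03 m and y of tray in the frame of upstand between -0.012 and 0.012 m and height (world z) of tray below 0.005 m).
At the end, for the whole second after the job is handed in: All four corners of the tray lie on the mat (2 mm of overhang allowed), the tray flat on the bench and at rest, the cylinder and the keys lying in it (x of tray_front_left in the frame of mat between -0.077 and 0.077 m and y of tray_front_left in the frame of mat between -0.077 and 0.077 m and x of tray_front_right in the frame of mat between -0.077 and 0.077 m and y of tray_front_right in the frame of mat between -0.077 and 0.077 m and x of tray_rear_left in the frame of mat between -0.077 and 0.077 m and y of tray_rear_left in the frame of mat between -0.077 and 0.077 m and x of tray_rear_right in the frame of mat between -0.077 and 0.077 m and y of tray_rear_right in the frame of mat between -0.077 and 0.077 m and height (world z) of tray below 0.004 m and angle between tray's own z axis and vertical below 0.05 rad and linear speed of tray below 0.01 m/s and x of cylinder in the frame of tray between -0.048 and 0.048 m and y of cylinder in the frame of tray between -0.043 and 0.043 m and z of cylinder in the frame of tray between -0.002 and 0.022 m and x of keys in the frame of tray between -0.048 and 0.048 m and y of keys in the frame of tray between -0.043 and 0.043 m and z of keys in the frame of tray between -0.002 and 0.022 m); the robot touches nothing.
It fails at once if the tray is lifted off the bench or tipped (6 mm, 0.12 rad) (height (world z) of tray above 0.006 m or angle between tray's own z axis and vertical above 0.12 rad).
It fails at once if the tray is pushed or gripped harder than 25 N (contact force between the fingers and tray above 25 N).
It fails at once if the cylinder or the keys leave the tray (not (x of cylinder in the frame of tray between -0.048 and 0.048 m and y of cylinder in the frame of tray between -0.043 and 0.043 m and z of cylinder in the frame of tray between -0.002 and 0.022 m and x of keys in the frame of tray between -0.048 and 0.048 m and y of keys in the frame of tray between -0.043 and 0.043 m and z of keys in the frame of tray between -0.002 and 0.022 m)).
It fails at once if a bystander is moved more than 15 mm (distance of any of lever_handle, door_knob, oil_bottle, hex_driver, padlock, mortise_lock from where it was at the start of the episode above 0.015 m).
It also fails if it takes over 56 s, if anything falls off the work surface, if the arm or the gripper's body presses on something with over 40 N, if the wrist force passes 120 N, or if a joint passes its speed limit or range.

## Robot

A 6-joint arm with a two-finger parallel gripper is mounted at the origin on the work surface. World frame = base frame: x ahead of the robot, y to its left, z up, the work surface at z = 0. Lengths are in m, angles in degrees, forces in N, time in s.
With the tool pointing down it reaches from about 0.375 to 0.925 m from the base axis. Payload 5.7 kg.
Tool frame: the origin (TCP) lies midway between the tips of the shut fingers; the grasp point (between the pads) lies 19 mm behind it; z points along the fingers, y is the line along which they close (so a half turn about z gives the same grasp; the last joint's range is limited). The gripper opens to 88 mm and grips with 3 to 60 N. Pads are 20 mm wide; open, the fingers measure 115 mm over their backs; the gripper's body (75 mm by 178 mm) begins 61 mm behind the grasp point.
Start: joints at [-6.595, 20.558, 86.54, -0, 72.909, -6.595], TCP at [0.6, -0, 0.184] pointing down, gripper open.
Joint ranges: [-170.27, 170.27], [-57.76, 135], [12.27, 136.19], [-55.21, 235.2], [11.17, 155.16], [-170.74, 170.74]. Speed limits (degrees/s): [136.94, 136.94, 180, 180, 180, 180].

## Interface

Orientations are given as [roll, pitch, yaw] about the fixed x, y, z axes, in that order (R = Rz(yaw) Ry(pitch) Rx(roll)).
In Python, from station import bot, vision gives the robot as it stands.
- The arm moves only by the tool drive_tool, never from a script. Its argument "increments" is a list of rows, each a list of 3 entries, a list of its own where there are three numbers: the shift along the tool's x, y, z in mm, then the turn, a rotation vector about the tool's x, y, z in rad, then the closure, from 0 (fully open) to 1 (shut). A call has 1 to 20 rows; each row shifts and turns the commanded pose from where the row before left it, along the tool's axes as they then stand; what a row does not reach is not made up. A row lasts 1/10 s, in which the tool goes at most 50 mm and 8.59 degrees, less where a joint would pass 70% of its speed; a pose out of reach is approached as far as the arm can. A call with a gripper value outside its range is refused whole. The fingers move at their own pace and stop on an object; "squeeze" is the grip in N (left out, the last holds). Time passes only in rows, so rows that do not move let the fingers close. It gives the time, the measured TCP pose, the force, the opening and the grip force at its end, in the units of the state.
- bot.state(): the state, without advancing time (a new reading comes with each control period).
- vision.read_camera(name): name is "scene" or "side" or "wrist"; returns the picture (480x640x3 uint8, red, green, blue); there is no depth.
- vision.camera_params(name): a dict with "mtx" (3x3 intrinsics, pixels), "world_to_cam" (4x4, takes a point from world to camera coordinates). Camera axes: x right, y up, looking along -z (the intrinsics and any distortion apply to the point x, -y, -z); pixel columns grow to the right and rows downward; lengths in m; the calibration is good to about 2 mm. A picture is of the moment at which its call begins: read the wrist's pose just before it. camera_params takes no time and is no camera call; for the wrist camera it gives the pose at the moment of the call.
- bot.sign_off(): hands the job in; it is judged then, once.
The state is a dict: "time_s": time; "qpos": joint angles; "qvel": joint speeds; "effort": joint torques, N m; "position": TCP position; "ee_rot": TCP orientation; "contact_force": force on the tool from outside, world axes, zero at the start; "torque": the same for the moment, N m; "finger_gap": opening from 0.0 (shut) to 1.0 (fully open); "gripper_force": force on a finger pad.
Only numpy, scipy, OpenCV 4.12 (cv2) and the standard library are available. Lean on these libraries where they do the work, as an engineer would, in place of code of your own. Each camera call takes 0.05 s, during which the arm holds its last target. There are 200 camera calls.

## Working session

There is one attempt and no reset: what is moved stays moved. The work goes in short steps, Python scripts to look and compute and a tool call to move; the robot and the scene stay as the last step left them, time stands still between calls to the robot, and variables do not carry over. Pictures are saved under pics/ and viewed, at most 10 in all, crops included, and the job is handed in when it is done.

Besides the shell and the picture viewer there is one more tool, called in YAML: its name, and indented under it one key for each argument. drive_tool: Moves the arm, as the interface text tells. Its arguments: {"type":"object","properties":{"increments":{"type":"array"},"squeeze":{"type":"number"}},"required":["increments"]}

```bash
mkdir -p pics; ls; python3 - <<'E'
from station import bot, vision
import cv2,numpy as np
np.set_printoptions(precision=4,suppress=True)
print(bot.state())
for n in ("scene","side"):
    im=vision.read_camera(n); cv2.imwrite(f"pics/{n}0.png",im[:,:,::-1])
    p=vision.camera_params(n); print(p)
E
```

```text
pics
{'time_s': 0.0, 'qpos': array([-6.5966, 20.5983, 86.5979,  0.0006, 72.91  , -6.5948]), 'qvel': array([ 0.0675, -0.0626, -0.0283, -0.0332, -0.0266, -0.0114]), 'effort': array([ -0.002 , -51.5376, -27.0722,   0.0673,   0.0349,  -0.0002]), 'position': array([0.5992, 0.0001, 0.1833]), 'ee_rot': array([-179.8945,   -0.0128,   89.998 ]), 'contact_force': array([-0.3677, -0.3577, -0.082 ]), 'torque': array([ 0.0351, -0.0102, -0.0276]), 'gripper_force': 0.0, 'finger_gap': 0.9973350281514906}
{'mtx': array([[492.3192,   0.    , 318.4693],
       [  0.    , 492.3192, 241.2908],
       [  0.    ,   0.    ,   1.    ]]), 'world_to_cam': array([[ 0.699 ,  0.7151, -0.0052, -0.3524],
       [-0.5832,  0.5742,  0.5746,  0.2845],
       [ 0.4139, -0.3986,  0.8184, -1.5764],
       [ 0.    ,  0.    ,  0.    ,  1.    ]])}
{'mtx': array([[536.0291,   0.    , 318.598 ],
       [  0.    , 536.0291, 243.9164],
       [  0.    ,   0.    ,   1.    ]]), 'world_to_cam': array([[ 0.8546, -0.5193,  0.0041, -0.4495],
       [ 0.3111,  0.5182,  0.7966, -0.2051],
       [-0.4158, -0.6795,  0.6044, -0.995 ],
       [ 0.    ,  0.    ,  0.    ,  1.    ]])}
```

View pics/scene0.png

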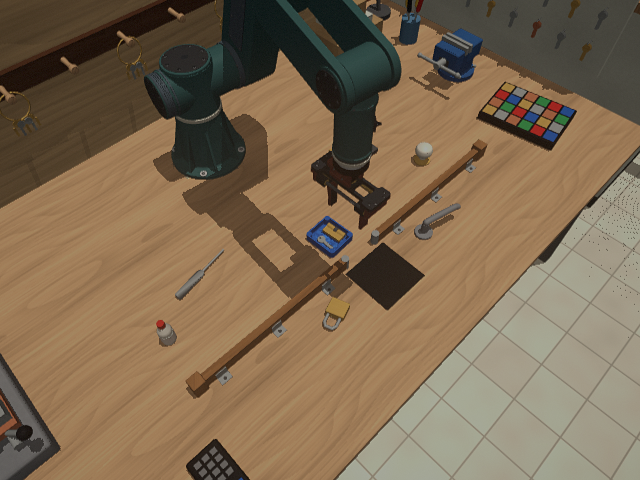

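View pics/side0.png

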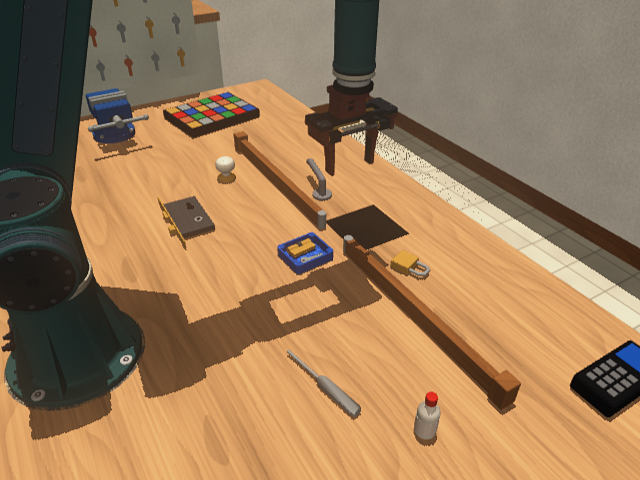

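The pictures agree: the tray is at about (330,236) in scene and (305,252) in side. The caps are at (375,237)/(344,264) in scene and the mat at (386,275). The tray is nearly in front of the gap. Next I'll fit the poses from the silhouettes.

```bash
cat > h.py <<'E'
from station import bot, vision
import cv2,numpy as np
from scipy.optimize import minimize
np.set_printoptions(precision=4,suppress=True)
def proj(P,p):
    P=np.atleast_2d(P); c=(p["world_to_cam"]@np.c_[P,np.ones(len(P))].T)[:3]
    q=p["mtx"]@np.array([c[0],-c[1],-c[2]]); return (q[:2]/q[2]).T
def back(uv,z,p):
    W=np.linalg.inv(p["world_to_cam"]); d=np.linalg.inv(p["mtx"])@np.array([uv[0],uv[1],1.]); d=W[:3,:3]@(d*[1,-1,-1])
    o=W[:3,3]; return o+d*(z-o[2])/d[2]
def blob(m,near):
    n,l,s,c=cv2.connectedComponentsWithStats(m.astype(np.uint8)); 
    i=1+np.argmin([np.hypot(*(c[k]-near))+(1e4 if s[k,4]<60 else 0) for k in range(1,n)]); return l==i
def hullmask(m):
    pts=np.argwhere(m)[:,::-1].astype(np.int32); o=np.zeros(m.shape,np.uint8); cv2.fillConvexPoly(o,cv2.convexHull(pts),1); return o
def outline(x,y,a,lx,ly,r,zs):
    L=[]
    for sx,sy in((1,1),(1,-1),(-1,-1),(-1,1)):
        for t in (np.linspace(0,np.pi/2,5) if r else [0]):
            L.append([sx*(lx/2-r+r*np.cos(t)),sy*(ly/2-r+r*np.sin(t))])
    L=np.array(L); R=np.array([[np.cos(a),-np.sin(a)],[np.sin(a),np.cos(a)]]); L=L@R.T+[x,y]
    return np.vstack([np.c_[L,np.full(len(L),z)] for z in zs])
def fit(masks,ps,x0,lx,ly,r,zs):
    def cost(v):
        c=0
        for m,p in zip(masks,ps):
            h=cv2.convexHull(proj(outline(*v,lx,ly,r,zs),p).astype(np.float32))
            o=np.zeros((480,640),np.uint8); cv2.fillConvexPoly(o,np.round(h*256).astype(np.int32),255,cv2.LINE_AA,8)
            c+=np.abs(o/255.-m).sum()/m.sum()
        return c
    s=np.array(x0)+np.array([[0,0,0],[.01,0,0],[0,.01,0],[0,0,.15]])
    r_=minimize(cost,x0,method="Nelder-Mead",options=dict(initial_simplex=s,xatol=1e-5,fatol=1e-5)); return r_.x,r_.fun/len(masks)
def bluemask(im,near):
    hsv=cv2.cvtColor(im,cv2.COLOR_RGB2HSV); return hullmask(blob((hsv[...,0]>105)&(hsv[...,0]<130)&(hsv[...,1]>130)&(hsv[...,2]>40),near))
def tray(ims,x0,names=("scene","side")):
    ps=[vision.camera_params(n) for n in names]
    ms=[bluemask(i,proj([x0[0],x0[1],.012],p)[0]) for i,p in zip(ims,ps)]
    return fit(ms,ps,x0,.1,.09,.008,(0,.024))
def inup(w,U):
    d=np.array(w[:2])-U[:2]; c,s=np.cos(U[2]),np.sin(U[2]); return np.array([c*d[0]+s*d[1],-s*d[0]+c*d[1]])
E
python3 - <<'E'
from h import *
ims=[cv2.imread(f"pics/{n}0.png")[:,:,::-1].copy() for n in("scene","side")]
ps=[vision.camera_params(n) for n in("scene","side")]
for p,c,t in zip(ps,([(375,236),(344,262)],[(321,214),(349,239)]),([329,237],[305,252])):
    print("caps",[back(u,.041,p)[:2] for u in c],"tray",back(t,.012,p)[:2])
x0=[*back([329,237],.012,ps[0])[:2],0]
print("tray",tray(ims,x0))
for i in (0,1): print(tray(ims[i:i+1],x0,("scene","side")[i:i+1]))
dk=[blob(i.max(2)<45,n) for i,n in zip(ims,([386,275],[368,227]))]
print([d.sum() for d in dk])
m0=[*back([386,275],0,ps[0])[:2],0]
M,f=fit([hullmask(dk[0])],ps[:1],m0,.15,.15,0,(0,)); print("mat scene",M,f)
M2,f=fit([hullmask(dk[1])],ps[1:],m0,.15,.15,0,(0,)); print("mat side",M2,f)
E
```

```text
caps [array([0.6115, 0.1094]), array([ 0.6106, -0.0106])] tray [0.512  0.0332]
caps [array([0.6005, 0.1118]), array([ 0.6021, -0.0072])] tray [0.5108 0.0351]
tray (array([ 0.5096,  0.0423, -0.0109]), np.float64(0.4031458477117268))
(array([0.4998, 0.0463, 0.0589]), np.float64(0.2843748726101667))
(array([0.5235, 0.0582, 0.0126]), np.float64(0.4557910464279785))
[np.int64(1956), np.int64(315)]
mat scene [ 0.6947  0.0591 -0.0134] 0.059706319377676786
mat side [  1.1133   0.5706 -10.705 ] 0.5040992448759439
```

```bash
python3 - <<'E'
s=open('h.py').read()
s=s.replace("return hullmask(blob((hsv[...,0]>105)&(hsv[...,0]<130)&(hsv[...,1]>130)&(hsv[...,2]>40),near))",
"""m=(hsv[...,0]>105)&(hsv[...,0]<130)&(hsv[...,1]>110)&(hsv[...,2]>30)
    m=cv2.morphologyEx(m.astype(np.uint8),cv2.MORPH_CLOSE,np.ones((3,3)));n=[int(k) for k in near];w=np.zeros_like(m);w[n[1]-55:n[1]+55,n[0]-55:n[0]+55]=1;return hullmask(m*w)""")
open('h.py','w').write(s)
from h import *
ims=[cv2.imread(f"pics/{n}0.png")[:,:,::-1].copy() for n in("scene","side")]
ps=[vision.camera_params(n) for n in("scene","side")]
x0=[.511,.034,0]
V,f=tray(ims,x0);print(V,f)
for i in (0,1): print(tray(ims[i:i+1],x0,("scene","side")[i:i+1]))
out=[]
U=[.602,.051,-.013]
p3=lambda x,y,z:[U[0]+x*np.cos(U[2])-y*np.sin(U[2]),U[1]+x*np.sin(U[2])+y*np.cos(U[2]),z]
th=np.linspace(0,6.28,24)
for im,p,c in zip(ims,ps,((350,250),(330,235))):
    im=im[:,:,::-1].copy(); b=cv2.getRectSubPix(im,(100,75),c); b=cv2.resize(b,(800,600),interpolation=cv2.INTER_CUBIC)
    for P in (outline(*V,.1,.09,.008,(0,)),outline(*V,.1,.09,.008,(.024,)),outline(*p3(.093,0,0)[:2],U[2],.15,.15,0,(0,)),
       np.array([p3(.011*np.cos(t),.059+.011*np.sin(t),.041) for t in th]),np.array([p3(.011*np.cos(t),-.059+.011*np.sin(t),.041) for t in th])):
        q=(proj(P,p)-np.array(c)+[49.5,37])*8+4
        cv2.polylines(b,[np.round(cv2.convexHull(q.astype(np.float32))).astype(int)],True,(0,255,0),1)
    out.append(cv2.resize(b,(400,300)) if 0 else b)
cv2.imwrite("pics/ov.png",cv2.resize(np.vstack(out),(533,600+200)) if 0 else np.hstack([cv2.resize(o,(400,300)) for o in out]))
E
```

```text
[0.5108 0.038  0.01  ] 0.23567595922186357
(array([0.5076, 0.0383, 0.0846]), np.float64(0.12463445251860886))
(array([ 0.5183,  0.0464, -0.1411]), np.float64(0.3122066188745949))
```

View pics/ov.png

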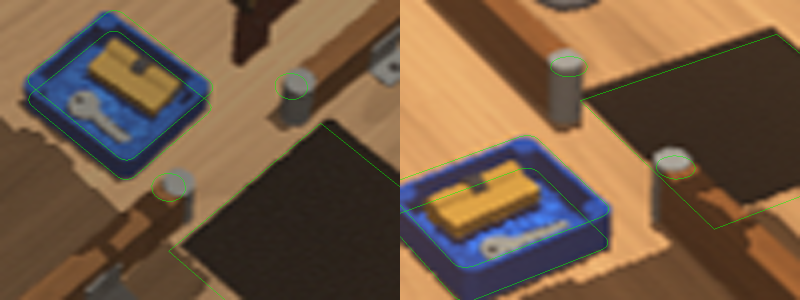

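The scene overlay fits well. The side fit is off because the mask loses the dark tray walls, and the caps sit 1–2 px from the model. I'll fix the mask and take a wrist picture.

```bash
python3 - <<'E'
s=open('h.py').read()
s=s.replace("m=(hsv[...,0]>105)&(hsv[...,0]<130)&(hsv[...,1]>110)&(hsv[...,2]>30)","I=im.astype(int);m=(I[...,2]-I[...,0]>12)&(I[...,2]-I[...,1]>10)")
open('h.py','w').write(s)
from h import *
ims=[cv2.imread(f"pics/{n}0.png")[:,:,::-1].copy() for n in("scene","side")]
ps=[vision.camera_params(n) for n in("scene","side")]
x0=[.511,.034,0]
print(tray(ims,x0))
for i in (0,1): print(tray(ims[i:i+1],x0,("scene","side")[i:i+1]))
for p,c in zip(ps,([(375,232.5),(345.2,258)],[(322.2,213.5),(348.7,237.5)])):
    print("caps",[back(u,.041,p)[:2] for u in c])
p=vision.camera_params("wrist"); im=vision.read_camera("wrist"); cv2.imwrite("pics/w0.png",im[:,:,::-1]); print(p)
for P in ([.51,.035,.024],[.605,.11,.041],[.605,-.008,.041]):print(proj(P,p))
E
```

```text
(array([0.5103, 0.0368, 0.0432]), np.float64(0.09253112179062542))
(array([0.5092, 0.0369, 0.0557]), np.float64(0.07983217445735845))
(array([0.5122, 0.0366, 0.0206]), np.float64(0.10024794606837951))
caps [array([0.6036, 0.1182]), array([0.6042, 0.0006])]
caps [array([0.6041, 0.1122]), array([ 0.6047, -0.0021])]
{'mtx': array([[394.953 ,   0.    , 315.7446],
       [  0.    , 394.953 , 240.1272],
       [  0.    ,   0.    ,   1.    ]]), 'world_to_cam': array([[ 1.    ,  0.0004, -0.0007, -0.5995],
       [-0.0006,  0.971 , -0.2391,  0.0279],
       [ 0.0006,  0.2391,  0.971 , -0.3883],
       [ 0.    ,  0.    ,  0.    ,  1.    ]])}
[[216.6014 178.1718]]
[[322.57   87.227]]
[[321.9643 228.8113]]
```

View pics/w0.png

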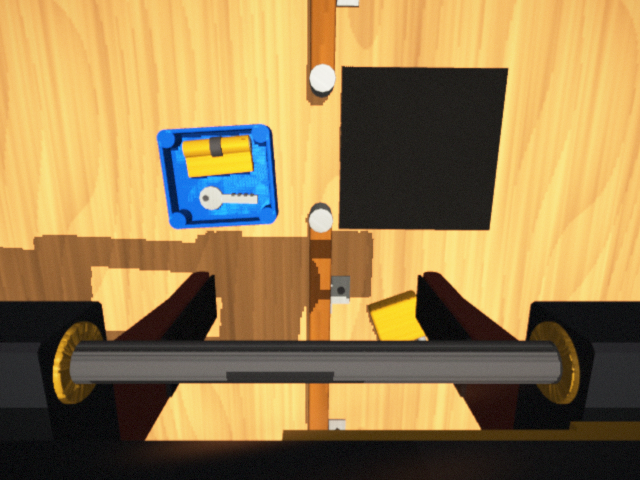

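The wrist picture is clear: cap tops at (322,78) and (320,219), mat corners (342,67), (507,68), (491,230) and (339,229), and the tray spans columns 158–277, rows 124–229. I'll fit from this one.

```bash
python3 - <<'E'
from h import *
im=cv2.imread("pics/w0.png")[:,:,::-1].copy(); p=vision.camera_params("wrist")
print("tray",tray([im],[.51,.04,.03],("wrist",)))
d=hullmask(blob(im.max(2)<60,[422,148]))
print("mat",fit([d],[p],[.697,.059,0],.15,.15,0,(0,)))
print("matcorners",[back(u,0,p)[:2] for u in((342,67),(507,68),(491,230),(339,229))])
print("caps",[back(u,.041,p)[:2] for u in((322,78),(320,219))])
print("rail",[back(u,.04,p)[:2] for u in((322,20),(318,400))])
print(bot.state()["time_s"])
E
```

```text
tray (array([0.5106, 0.035 , 0.0578]), np.float64(0.07884692709783181))
mat (array([ 0.6973,  0.0569, -0.0143]), np.float64(0.03355468725830503))
matcorners [array([0.6232, 0.1324]), array([0.7722, 0.1317]), array([ 0.7737, -0.018 ]), array([ 0.6227, -0.0171])]
caps [array([0.6046, 0.117 ]), array([0.6034, 0.0008])]
rail [array([0.6045, 0.1599]), array([ 0.6019, -0.1824])]
0.15
```

drive_tool:
  increments:
    - [[-9,-17.6,10],[0,0,0.009],0.43]
    - [[-9,-17.6,20],[0,0,0],0.43]
    - [[-9,-17.6,20],[0,0,0],0.43]
    - [[-9,-17.6,20],[0,0,0],0.43]
    - [[-9,-17.6,20],[0,0,0],0.43]
    - [[0,0,20],[0,0,0],0.43]
    - [[0,0,20],[0,0,0],0.43]
    - [[0,0,20],[0,0,0],0.43]
    - [[0,0,13],[0,0,0],0.43]
    - [[0,0,7],[0,0,0],0.43]
    - [[0,0,0],[0,0,0],0.43]
    - [[0,0,0],[0,0,0],0.43]
  squeeze: 10

```text
time_s: 1.35
position: [0.5119, -0.0444, 0.0144]
ee_rot: [180.0, 0.0, 89.5]
contact_force: [-0.4, -0.5, 0.1]
finger_gap: 0.57
gripper_force: 0.0
```

```bash
python3 - <<'E'
from h import *
p=vision.camera_params("wrist"); im=vision.read_camera("wrist"); cv2.imwrite("pics/w1.png",im[:,:,::-1])
s=bot.state();print(s["position"],s["ee_rot"],s["contact_force"])
print("tray",tray([im],[.511,.037,.05],("wrist",)))
E
```

```text
[ 0.5122 -0.0444  0.0147] [179.9505   0.0107  89.4894] [-0.376  -0.9225  0.494 ]
tray (array([ 0.4806,  0.1556, -0.1864]), np.float64(1.0))
```

View pics/w1.png

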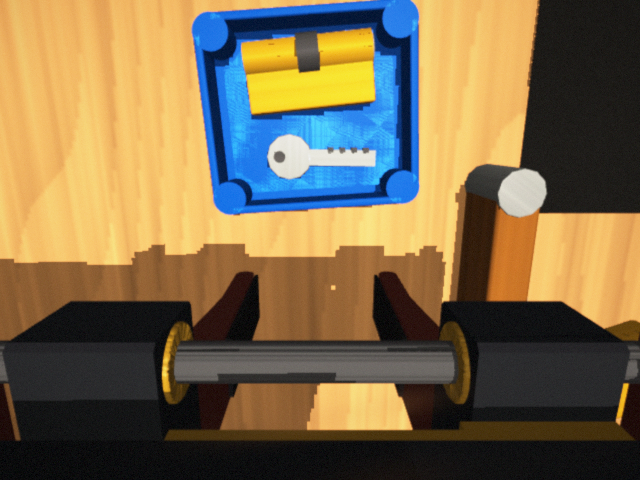

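The near edge of the tray spans columns 215–415 at row 210. The fingers, at columns 255 and 378, straddle its middle, so I can push sideways gently.

drive_tool:
  increments:
    - [[3,0,1],[0,0,0],0.43]
    - [[3,0,1],[0,0,0],0.43]
    - [[3,0,0],[0,0,0],0.43]
    - [[3,0,0],[0,0,0],0.43]
    - [[3,0,0],[0,0,0],0.43]
    - [[3,0,0],[0,0,0],0.43]
    - [[2,0,0],[0,0,0],0.43]
    - [[2,0,0],[0,0,0],0.43]
    - [[2,0,0],[0,0,0],0.43]
    - [[2,0,0],[0,0,0],0.43]
    - [[2,0,0],[0,0,0],0.43]
    - [[2,0,0],[0,0,0],0.43]
    - [[2,0,0],[0,0,0],0.43]
    - [[2,0,0],[0,0,0],0.43]
    - [[2,0,0],[0,0,0],0.43]
    - [[2,0,0],[0,0,0],0.43]
    - [[2,0,0],[0,0,0],0.43]
    - [[2,0,0],[0,0,0],0.43]
    - [[2,0,0],[0,0,0],0.43]

```text
time_s: 3.3
position: [0.512, -0.0002, 0.0121]
ee_rot: [-180.0, -0.0, 89.5]
contact_force: [0.6, 0.8, -0.6]
finger_gap: 0.576
gripper_force: 0.0
```

```bash
cat >> h.py <<'E'
def wtray(n,x0):
    p=vision.camera_params("wrist"); im=vision.read_camera("wrist"); cv2.imwrite(f"pics/{n}.png",im[:,:,::-1]); I=im.astype(int)
    m=(I[...,2]-I[...,0]>40)&(I[...,2]-I[...,1]>20)
    c=cv2.minAreaRect(cv2.convexHull(np.argwhere(m)[:,::-1].astype(np.int32)))
    q=hullmask(m); s=bot.state(); print(s["position"],s["ee_rot"],s["contact_force"],s["time_s"])
    print("tray",fit([q],[p],x0,.1,.09,.008,(0,.024)),"rows/cols",np.argwhere(m).min(0),np.argwhere(m).max(0)); return im,p
E
python3 - <<'E'
from h import *
im,p=wtray("w2",[.511,.055,0])
E
```

```text
[0.512  0.     0.0121] [-179.9898   -0.009    89.4879] [-0.6108 -1.163  -0.0846] 3.35
tray (array([0.5104, 0.0351, 0.0622]), np.float64(0.027995195128198775)) rows/cols [105 198] [297 414]
```

View pics/w2.png

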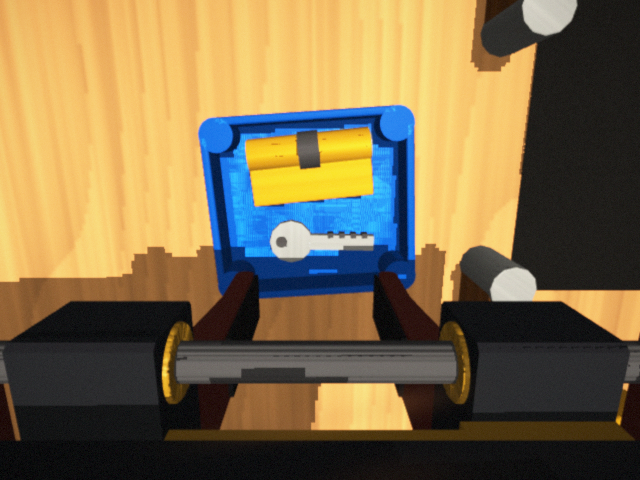

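```bash
python3 - <<'E'
from h import *
p=vision.camera_params("wrist")
print([back(u,.024,p) for u in((240,297),(400,289),(210,115),(405,106))])
print("tip",[back(u,.012,p) for u in((240,275),(258,275),(373,275),(392,275))])
print(proj([[.512,0,.012],[.512,.01,.012],[.512,-.01,.012]],p))
print("caps",[back(u,.041,p)[:2] for u in((549,12),(513,286))])
E
```

```text
[array([ 0.4736, -0.0098,  0.024 ]), array([ 0.5548, -0.0062,  0.024 ]), array([0.4648, 0.0786, 0.024 ]), array([0.5533, 0.0818, 0.024 ])]
tip [array([ 0.4718, -0.0021,  0.012 ]), array([ 0.4814, -0.0022,  0.012 ]), array([ 0.5427, -0.0028,  0.012 ]), array([ 0.5529, -0.0028,  0.012 ])]
[[315.3057 270.5652]
 [315.1383 252.4464]
 [315.4694 288.2761]]
caps [array([0.6043, 0.1148]), array([0.6028, 0.0013])]
```

```bash
python3 - <<'E'
from h import *
for n in("side","scene"):
    p=vision.camera_params(n)
    for z in(.184,.203,.222): print(n,z,proj([[.55,0,z],[.65,0,z]],p).tolist())
out=[]
for n in("side","scene"):
    p=vision.camera_params(n);im=vision.read_camera(n); c=proj([.512,.02,.03],p)[0]
    P=[[.4815,0,.0121],[.5425,0,.0121],[.4815,0,.05],[.5425,0,.05]]
    b=cv2.resize(cv2.getRectSubPix(im[:,:,::-1].copy(),(100,100),c.tolist()),(400,400),interpolation=cv2.INTER_CUBIC)
    for q in proj(P,p): cv2.circle(b,tuple(int(v) for v in (q-c+49.5)*4+2),3,(0,255,0),-1)
    out.append(b)
cv2.imwrite("pics/ov2.png",np.hstack(out))
E
```

```text
side 0.184 [[328.872116474092, 189.67172284463825], [368.19372695525146, 177.17709088508897]]
side 0.203 [[329.0171332661175, 181.7369630699777], [368.7286790684859, 169.4055073413742]]
side 0.222 [[329.1652070960994, 173.6349339641744], [369.2744937260459, 161.47611683020403]]
scene 0.184 [[331.26002372819187, 212.72637051294316], [361.46783886373805, 236.52424973884234]]
scene 0.203 [[331.3866963256858, 207.8055041661329], [362.010717476219, 231.7491591360806]]
scene 0.222 [[331.51674455362286, 202.75350427840362], [362.56859497510897, 226.84214025341026]]
```

View pics/ov2.png

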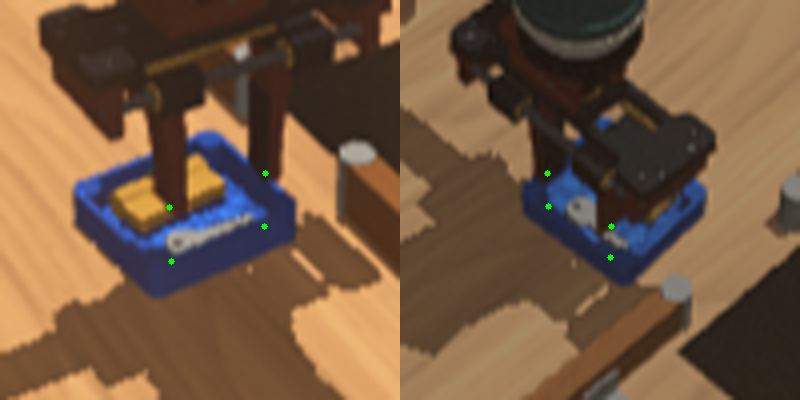

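The picture shows the fingertips hanging about 38 mm above where the reported TCP would put them: green dots are at the TCP and at +38 mm, and the tips match the upper ones. So the tips are over the tray at z≈0.05 and nothing has been touched. I'll back off, go lower by that offset with force checks, and find the lever handle.

drive_tool:
  increments:
    - [[-8,0,0],[0,0,0],0.43]
    - [[-13,0,0],[0,0,0],0.43]
    - [[-13,0,0],[0,0,0],0.43]
    - [[-8,0,0],[0,0,0],0.43]
    - [[-4,0,5],[0,0,0],0.43]
    - [[0,0,8],[0,0,0],0.43]
    - [[0,0,8],[0,0,0],0.43]
    - [[0,0,6],[0,0,0],0.43]
    - [[0,0,3],[0,0,0],0.43]
    - [[0,0,2],[0,0,0],0.43]
    - [[0,0,0],[0,0,0],0.43]
    - [[0,0,0],[0,0,0],0.43]

```text
time_s: 4.65
position: [0.5118, -0.0463, -0.0198]
ee_rot: [180.0, 0.0, 89.5]
contact_force: [1.2, -0.3, 0.5]
finger_gap: 0.568
gripper_force: 0.0
```

```bash
python3 - <<'E'
from h import *
p=vision.camera_params("scene"); q=vision.camera_params("side")
print("lever rose scene",back((424,232),.005,p)[:2],"side",back((321,195),.005,q)[:2],"lever end",back((458,207),.059,p)[:2],"near",back((424,226),.059,p)[:2])
print("padlock",back((337,310),.011,p)[:2],back((405,262),.011,q)[:2])
out=[]
for n in("side","scene"):
    p=vision.camera_params(n);im=vision.read_camera(n); s=bot.state()["position"]; c=proj([.512,0,.03],p)[0]
    b=cv2.resize(cv2.getRectSubPix(im[:,:,::-1].copy(),(100,100),c.tolist()),(400,400),interpolation=cv2.INTER_CUBIC)
    for x in(-.0305,.0305):
        for z in (.01,.055):
            for dz in(.038,): 
                t=proj([.512+x,s[1],s[2]+dz+(z-.01)],p)[0]; cv2.circle(b,tuple(int(v) for v in (t-c+49.5)*4+2),3,(0,255,0),-1)
    out.append(b)
cv2.imwrite("pics/ov3.png",np.hstack(out)); print(bot.state()["position"],bot.state()["contact_force"])
E
```

```text
lever rose scene [0.6838 0.2394] side [0.6759 0.2346] lever end [0.7143 0.3366] near [0.6895 0.2176]
padlock [ 0.6852 -0.1118] [ 0.6849 -0.1103]
[ 0.5119 -0.0464 -0.0196] [-0.078  -0.4954  0.8576]
```

View pics/ov3.png

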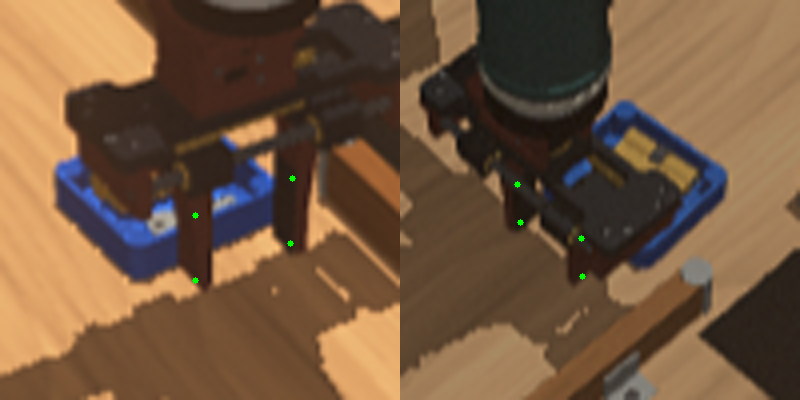

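The dots now match the tips, which sit at about z 0.017 on the right of the tray. The lever rose at y≈0.237 stays clear of the gripper body. Sideways push now.

drive_tool:
  increments:
    - [[2,0,2],[0,0,0],0.43]
    - [[3,0,2],[0,0,0],0.43]
    - [[3,0,0],[0,0,0],0.43]
    - [[3,0,0],[0,0,0],0.43]
    - [[3,0,0],[0,0,0],0.43]
    - [[3,0,0],[0,0,0],0.43]
    - [[3,0,0],[0,0,0],0.43]
    - [[2,0,0],[0,0,0],0.43]
    - [[2,0,0],[0,0,0],0.43]
    - [[2,0,0],[0,0,0],0.43]
    - [[2,0,0],[0,0,0],0.43]
    - [[2,0,0],[0,0,0],0.43]
    - [[2,0,0],[0,0,0],0.43]
    - [[2,0,0],[0,0,0],0.43]
    - [[2,0,0],[0,0,0],0.43]
    - [[2,0,0],[0,0,0],0.43]
    - [[1,0,0],[0,0,0],0.43]

```text
time_s: 6.45
position: [0.5123, -0.0072, -0.0238]
ee_rot: [180.0, -0.0, 89.5]
contact_force: [0.8, -3.6, 0.1]
finger_gap: 0.57
gripper_force: 1.6
```

```bash
python3 - <<'E'
from h import *
im,p=wtray("w3",[.511,.05,0])
E
```

```text
[ 0.5123 -0.0071 -0.0238] [179.9737  -0.0082  89.4809] [-0.4299 -2.1803  0.2945] 6.5
tray (array([ 0.5138,  0.0496, -0.0091]), np.float64(0.021263985820316827)) rows/cols [ 38 179] [277 457]
```

View pics/w3.png

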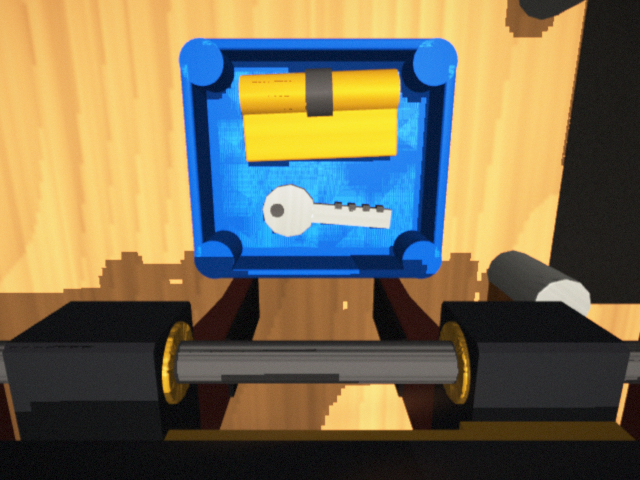

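The tray is square with the upstand (yaw −0.009) at y=0.0496. Another 9 mm sideways, then I'll lift clear, go behind it and turn.

drive_tool:
  increments:
    - [[2,0,0],[0,0,0],0.43]
    - [[2,0,0],[0,0,0],0.43]
    - [[2,0,0],[0,0,0],0.43]
    - [[2,0,0],[0,0,0],0.43]
    - [[1,0,0],[0,0,0],0.43]
    - [[0,0,0],[0,0,0],0.43]
    - [[-3,0,0],[0,0,0],0.43]
    - [[-6,0,0],[0,0,0],0.43]
    - [[-6,0,0],[0,0,0],0.43]
    - [[0,0,-10],[0,0,0],0.43]
    - [[0,0,-20],[0,0,0],0.43]
    - [[0,0,-25],[0,0,0],0.43]
    - [[0,0,-25],[0,0,0],0.43]
    - [[0,-20,-10],[0,0,0],0.43]
    - [[18,-20,0],[0,0,0],0.43]
    - [[18,-20,0],[0,0,0],0.43]
    - [[18,-18,0],[0,0,0],0.43]
    - [[18,0,0],[0,0,0],0.43]

```text
time_s: 8.3
position: [0.4309, 0.0599, 0.0665]
ee_rot: [-179.8, -0.0, 89.4]
contact_force: [0.6, -0.2, -0.6]
finger_gap: 0.573
gripper_force: 0.0
```

drive_tool:
  increments:
    - [[0,0,0],[0,0,0.07],0.43]
    - [[0,0,0],[0,0,0.15],0.43]
    - [[0,0,0],[0,0,0.15],0.43]
    - [[0,0,0],[0,0,0.15],0.43]
    - [[0,0,0],[0,0,0.15],0.43]
    - [[0,0,0],[0,0,0.15],0.43]
    - [[0,0,0],[0,0,0.15],0.43]
    - [[0,0,0],[0,0,0.15],0.43]
    - [[0,0,0],[0,0,0.15],0.43]
    - [[0,0,0],[0,0,0.15],0.43]
    - [[0,0,0],[0,0,0.15],0.43]
    - [[0,0,0],[0,0,0],0.43]
    - [[0,0,0],[0,0,0],0.43]

```text
time_s: 9.6
position: [0.4346, 0.0593, 0.0666]
ee_rot: [-180.0, -0.0, -0.3]
contact_force: [0.6, -0.5, 0.9]
finger_gap: 0.574
gripper_force: 0.0
```

```bash
python3 - <<'E'
from h import *
im,p=wtray("w4",[.512,.059,-.01])
q=vision.camera_params("side"); print("mortise",[back(u,.019,q)[:2] for u in((160,198),(185,245),(215,225),(190,198))])
E
```

```text
[0.4346 0.0593 0.0665] [-179.9955   -0.0175   -0.2705] [ 0.5347 -0.5523  0.0274] 9.65
tray (array([ 0.5131,  0.0593, -0.0115]), np.float64(0.0242524232100805)) rows/cols [ 26 238] [202 396]
mortise [array([0.2979, 0.4177]), array([0.2832, 0.1918]), array([0.3731, 0.2308]), array([0.3646, 0.3777])]
```

View pics/w4.png

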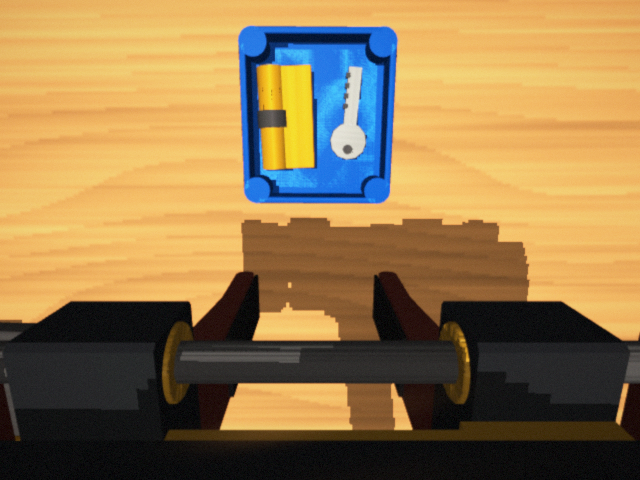

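The tray is square and centred on the gap at y=0.0593, occupying columns 238–396 ahead of the fingers, with the key and cylinder in place. Down behind it and start the push, stopping before the gap to measure the caps.

drive_tool:
  increments:
    - [[0,0,10],[0,0,0.004],0.43]
    - [[0,0,20],[0,0,0],0.43]
    - [[0,0,25],[0,0,0],0.43]
    - [[0,0,20],[0,0,0],0.43]
    - [[0,0,10],[0,0,0],0.43]
    - [[0,0,5],[0,0,0],0.43]
    - [[0,0,0],[0,0,0],0.43]
    - [[3,0,0],[0,0,0],0.43]
    - [[3,0,0],[0,0,0],0.43]
    - [[3,0,0],[0,0,0],0.43]
    - [[3,0,0],[0,0,0],0.43]
    - [[2,0,0],[0,0,0],0.43]
    - [[2,0,0],[0,0,0],0.43]
    - [[2,0,0],[0,0,0],0.43]
    - [[2,0,0],[0,0,0],0.43]
    - [[2,0,0],[0,0,0],0.43]
    - [[3,0,0],[0,0,0],0.43]
    - [[3,0,0],[0,0,0],0.43]
    - [[3,0,0],[0,0,0],0.43]

```text
time_s: 11.55
position: [0.465, 0.059, -0.0242]
ee_rot: [180.0, 0.1, -0.7]
contact_force: [-1.2, 0.1, -1.5]
finger_gap: 0.569
gripper_force: 1.1
```

drive_tool:
  increments:
    - [[3,0,0],[0,0,0],0.43]
    - [[3,0,0],[0,0,0],0.43]
    - [[2,0,0],[0,0,0],0.43]
    - [[1,0,0],[0,0,0],0.43]
    - [[0,0,0],[0,0,0],0.43]

```text
time_s: 12.05
position: [0.475, 0.0588, -0.0238]
ee_rot: [-180.0, -0.0, -0.7]
contact_force: [-1.4, -0.1, -1.0]
finger_gap: 0.571
gripper_force: 0.8
```

```bash
cat >> h.py <<'E'
def caps(im,p,U=(.6045,.0585,-.009)):
    hsv=cv2.cvtColor(im,cv2.COLOR_RGB2HSV); m=(hsv[...,1]<40)&(hsv[...,2]>120); R=[]
    for s in(1,-1):
        t=proj([U[0]-s*.059*np.sin(U[2]),U[1]+s*.059,.041],p)[0]; 
        try: b=blob(m,t)
        except Exception: R.append(None); continue
        mm=np.argwhere(b); (x,y),r=cv2.minEnclosingCircle(mm[:,::-1].astype(np.int32)); print("exp",t,"got",(x,y),r,b.sum()); R.append(back((x,y),.041,p)[:2])
    print("caps",R); return R
E
python3 - <<'E'
from h import *
im,p=wtray("w5",[.54,.059,-.01]); caps(im,p)
E
```

```text
[ 0.475   0.0588 -0.0238] [179.999   -0.0381  -0.6986] [-1.3093 -0.7796 -0.7079] 12.1
tray (array([ 0.5361,  0.0588, -0.0175]), np.float64(0.020029498953731694)) rows/cols [  6 189] [277 444]
exp [113.4443 -82.0515] got (370.2022705078125, 139.85922241210938) 69.05555725097656 3684
exp [515.7996 -83.6672] got (370.2022705078125, 139.85922241210938) 69.05555725097656 3684
caps [array([0.541 , 0.0408]), array([0.541 , 0.0408])]
```

drive_tool:
  increments:
    - [[1,0,0],[0,0,-0.003],0.43]
    - [[2,0,0],[0,0,0],0.43]
    - [[2,0,0],[0,0,0],0.43]
    - [[2,0,0],[0,0,0],0.43]
    - [[2,0,0],[0,0,0],0.43]
    - [[2,0,0],[0,0,0],0.43]
    - [[2,0,0],[0,0,0],0.43]
    - [[2,0,0],[0,0,0],0.43]
    - [[2,0,0],[0,0,0],0.43]
    - [[2,0,0],[0,0,0],0.43]
    - [[2,0,0],[0,0,0],0.43]
    - [[2,0,0],[0,0,0],0.43]
    - [[2,0,0],[0,0,0],0.43]
    - [[2,0,0],[0,0,0],0.43]
    - [[2,0,0],[0,0,0],0.43]

```text
time_s: 13.6
position: [0.5035, 0.0586, -0.0239]
ee_rot: [-180.0, 0.0, -0.5]
contact_force: [-5.0, 0.7, 3.8]
finger_gap: 0.571
gripper_force: 2.5
```

```bash
python3 - <<'E'
from h import *
im,p=wtray("w6",[.565,.059,-.01]); caps(im,p)
E
```

```text
[ 0.5043  0.0586 -0.0238] [-179.9985   -0.0318   -0.5291] [-2.2937  0.0285 -1.0396] 13.65
tray (array([ 0.5647,  0.0586, -0.0083]), np.float64(0.015987007376835744)) rows/cols [  6 189] [278 444]
exp [125.739   24.2909] got (126.07361602783203, 29.442602157592773) 37.40676498413086 3569
exp [506.085   24.2304] got (507.7487487792969, 29.30411720275879) 37.40800094604492 3573
caps [array([0.6036, 0.1176]), array([ 0.6025, -0.0012])]
```

The caps put the gap centre at (0.603, 0.058), so the tray is dead centre in the gap. Continuing.

drive_tool:
  increments:
    - [[1,0,0],[0,0,0],0.43]
    - [[2,0,0],[0,0,0],0.43]
    - [[2,0,0],[0,0,0],0.43]
    - [[2,0,0],[0,0,0],0.43]
    - [[2,0,0],[0,0,0],0.43]
    - [[2,0,0],[0,0,0],0.43]
    - [[2,0,0],[0,0,0],0.43]
    - [[2,0,0],[0,0,0],0.43]
    - [[2,0,0],[0,0,0],0.43]
    - [[2,0,0],[0,0,0],0.43]
    - [[2,0,0],[0,0,0],0.43]
    - [[2,0,0],[0,0,0],0.43]
    - [[2,0,0],[0,0,0],0.43]
    - [[2,0,0],[0,0,0],0.43]
    - [[2,0,0],[0,0,0],0.43]
    - [[2,0,0],[0,0,0],0.43]
    - [[2,0,0],[0,0,0],0.43]
    - [[2,0,0],[0,0,0],0.43]

```text
time_s: 15.45
position: [0.5388, 0.0583, -0.0239]
ee_rot: [-180.0, 0.0, -0.5]
contact_force: [-2.8, -0.1, -0.6]
finger_gap: 0.573
gripper_force: 1.2
```

```bash
python3 - <<'E'
from h import *
im,p=wtray("w7",[.6,.059,-.01]); caps(im,p)
E
```

```text
[ 0.5394  0.0582 -0.0238] [-179.9988   -0.0409   -0.5297] [-1.6625  0.3195 -1.2552] 15.5
tray (array([ 0.6002,  0.0583, -0.0092]), np.float64(0.011267586257223367)) rows/cols [  5 188] [278 445]
exp [137.9072 141.2645] got (140.5, 142.5) 33.97803497314453 3207
exp [493.7032 141.3401] got (493.0, 142.5) 34.252838134765625 3209
caps [array([0.6046, 0.1167]), array([ 0.6036, -0.0003])]
```

drive_tool:
  increments:
    - [[1,0,0],[0,0,0],0.43]
    - [[2,0,0],[0,0,0],0.43]
    - [[2,0,0],[0,0,0],0.43]
    - [[2,0,0],[0,0,0],0.43]
    - [[2,0,0],[0,0,0],0.43]
    - [[2,0,0],[0,0,0],0.43]
    - [[2,0,0],[0,0,0],0.43]
    - [[2,0,0],[0,0,0],0.43]
    - [[2,0,0],[0,0,0],0.43]
    - [[2,0,0],[0,0,0],0.43]
    - [[2,0,0],[0,0,0],0.43]
    - [[2,0,0],[0,0,0],0.43]
    - [[2,0,0],[0,0,0],0.43]
    - [[2,0,0],[0,0,0],0.43]
    - [[2,0,0],[0,0,0],0.43]
    - [[2,0,0],[0,0,0],0.43]
    - [[2,0,0],[0,0,0],0.43]
    - [[2,0,0],[0,0,0],0.43]
    - [[2,0,0],[0,0,0],0.43]
    - [[2,0,0],[0,0,0],0.43]

```text
time_s: 17.5
position: [0.5777, 0.0579, -0.0238]
ee_rot: [-180.0, 0.0, -0.5]
contact_force: [-4.5, 0.5, 3.0]
finger_gap: 0.565
gripper_force: 2.5
```

drive_tool:
  increments:
    - [[1,0,0],[0,0,0],0.43]
    - [[2,0,0],[0,0,0],0.43]
    - [[2,0,0],[0,0,0],0.43]
    - [[2,0,0],[0,0,0],0.43]
    - [[2,0,0],[0,0,0],0.43]
    - [[2,0,0],[0,0,0],0.43]
    - [[2,0,0],[0,0,0],0.43]
    - [[2,0,0],[0,0,0],0.43]
    - [[2,0,0],[0,0,0],0.43]
    - [[2,0,0],[0,0,0],0.43]
    - [[2,0,0],[0,0,0],0.43]
    - [[2,0,0],[0,0,0],0.43]
    - [[2,0,0],[0,0,0],0.43]
    - [[2,0,0],[0,0,0],0.43]
    - [[2,0,0],[0,0,0],0.43]

```text
time_s: 19.0
position: [0.6068, 0.0576, -0.0239]
ee_rot: [-180.0, 0.0, -0.5]
contact_force: [-4.1, -0.9, 2.0]
finger_gap: 0.57
gripper_force: 2.2
```

```bash
python3 - <<'E'
from h import *
im,p=wtray("w8",[.668,.059,-.01])
E
```

```text
[ 0.6074  0.0576 -0.0239] [-179.9981   -0.051    -0.5307] [-2.6645  0.4399 -0.683 ] 19.05
tray (array([ 0.6682,  0.0577, -0.0107]), np.float64(0.009144420820537048)) rows/cols [  5 188] [278 445]
```

drive_tool:
  increments:
    - [[1,0,0],[0,0,0],0.43]
    - [[2,0,0],[0,0,0],0.43]
    - [[2,0,0],[0,0,0],0.43]
    - [[2,0,0],[0,0,0],0.43]
    - [[2,0,0],[0,0,0],0.43]
    - [[2,0,0],[0,0,0],0.43]
    - [[2,0,0],[0,0,0],0.43]
    - [[2,0,0],[0,0,0],0.43]
    - [[2,0,0],[0,0,0],0.43]
    - [[2,0,0],[0,0,0],0.43]
    - [[2,0,0],[0,0,0],0.43]
    - [[2,0,0],[0,0,0],0.43]
    - [[2,0,0],[0,0,0],0.43]
    - [[2,0,0],[0,0,0],0.43]
    - [[2,0,0],[0,0,0],0.43]
    - [[0,0,0],[0,0,0],0.43]
    - [[-3,0,0],[0,0,0],0.43]
    - [[-5,0,0],[0,0,0],0.43]
    - [[-6,0,0],[0,0,0],0.43]

```text
time_s: 20.95
position: [0.6221, 0.0575, -0.0236]
ee_rot: [-180.0, -0.1, -0.5]
contact_force: [-0.5, 0.3, -0.2]
finger_gap: 0.567
gripper_force: 0.0
```

drive_tool:
  increments:
    - [[0,0,-10],[0,0,0],0.43]
    - [[0,0,-20],[0,0,0],0.43]
    - [[0,0,-30],[0,0,0],0.43]
    - [[0,0,-30],[0,0,0],0.43]
    - [[0,0,-30],[0,0,0],0.43]
    - [[0,0,-20],[0,0,0],0.43]
    - [[0,0,0],[0,0,0],0.43]
    - [[0,0,0],[0,0,0],0.43]

```text
time_s: 21.75
position: [0.6217, 0.0575, 0.1165]
ee_rot: [-180.0, -0.1, -0.5]
contact_force: [0.0, 0.2, -0.2]
finger_gap: 0.569
gripper_force: 0.0
```

```bash
python3 - <<'E'
from h import *
im,p=wtray("w9",[.697,.058,-.01])
# mat margins around the tray: dark pixels on ground plane
d=hullmask(cv2.morphologyEx((im.max(2)<60).astype(np.uint8)[:250],cv2.MORPH_OPEN,np.ones((3,3)))) if 0 else None
u,v=np.meshgrid(np.arange(640),np.arange(480)); 
U=np.array([.604,.0582,-.0095]); M=[]
for x in np.arange(-.01,.2,.001): 
    for y in np.arange(-.1,.1,.002):
        w=[U[0]+x*np.cos(U[2])-y*np.sin(U[2]),U[1]+x*np.sin(U[2])+y*np.cos(U[2]),0]; q=np.round(proj(w,p)[0]).astype(int)
        if 0<=q[0]<640 and 0<=q[1]<268 and im[q[1],q[0]].max()<60: M.append((x,y))
M=np.array(M); print("dark U-frame extent",np.percentile(M,[0.5,99.5],axis=0))
E
```

```text
[0.6208 0.0575 0.1155] [179.9996   0.0571  -0.5276] [-0.743   0.3354  0.3044] 21.8
tray (array([ 0.6979,  0.0575, -0.0105]), np.float64(0.008840543746734557)) rows/cols [ 51 251] [197 382]
dark U-frame extent [[ 0.019 -0.074]
 [ 0.167  0.074]]
```

```bash
python3 -c "
from station import bot
print(bot.sign_off())"
```

```text
the job is handed in; nothing more can be done
None
```

The blue tray was pushed square through the gap and measured within about 1 mm of the mat's centre, with the arm lifted clear; I handed the job in at about 22 s but got no verdict back, and I didn't recheck the cylinder, keys or bystanders at the end.

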